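Open the jar feeder for refilling and hold its pusher at the mark

ROBOT

A 6-joint arm with a two-finger parallel gripper is mounted at the origin on the work surface. World frame = base frame: x ahead of the robot, y to its left, z up, the work surface at z = 0. Lengths are in m, angles in rad, forces in N, time in s.
With the tool pointing down it reaches from about 0.35 to 0.725 m from the base axis. Payload 6 kg.
Tool frame: the origin (TCP) lies midway between the tips of the shut fingers; the grasp point (between the pads) lies 19 mm behind it (tcp_to_grasp is the distance from the TCP to the grasp point, in m); x points along the fingers, z is the direction in which the jaws open and shut, and the axes are right-handed (so a half turn about x gives the same grasp; the last joint's range is limited). The gripper opens to 85 mm and grips with 20 to 120 N. Pads are 22 mm wide; open, the fingers measure 114 mm over their backs; the gripper's body (76 mm by 85 mm) begins 54 mm behind the grasp point. The pads swing forward as they close: fully open they stand 13 mm farther back than shut.
Start: joints at [-0.772, 0.04, 0.085, 0, -1.615, -0.334], TCP at [0.269, -0.536, 0.231] pointing down, gripper open.
Joint ranges: [-2.56, 2.56], [-1.29, 2.01], [-1.08, 1.49], [-3.29, 1.98], [-2.81, -0.18], [-2.99, 2.99]. Speed limits (rad/s): [2.57, 2.57, 3.01, 3.14, 3.14, 3.14].

INTERFACE

Orientations are given as a rotation vector (axis times angle).
In Python, from station import read_state, capture, hand_in, tcp_to_grasp gives the robot as it stands.
- The arm moves only by the tool send_rows, never from a script. Its argument "targets" is a list of rows, each a list of 6 numbers: the shift along the tool's x, y, z in mm, then the turn, a rotation vector about the tool's x, y, z in degrees. A call has 1 to 20 rows; each row is the pose to reach, as a shift and turn from the pose measured when the call began, along the tool's axes at that moment; what a row does not reach only later rows make up. A row lasts 1/8 s, in which the tool goes at most 62.5 mm and 10.7 degrees, less where a joint would pass 70% of its speed; a pose out of reach is approached as far as the arm can. A call with a gripper value outside its range is refused whole. "gripper" is the finger opening in mm, from 0 to 85.4, set as the call begins (left out, the last holds). The fingers move at their own pace and stop on an object; the grip force is fixed at half the most. Time passes only in rows, so rows that repeat a pose let the fingers close. It gives the time, the measured TCP pose, the force and the opening at its end, in the units of the state.
- read_state(): the state, without advancing time (a new reading comes with each control period).
- capture(name): name is "scene" or "top"; returns a dict with "color" (480x640x3 uint8, blue, green, red), "z_map" (480x640 float32, m along the optical axis (not along the pixel's ray), 0 where there is no reading), "mtx" (3x3 intrinsics, pixels), "view" (4x4, takes a point from world to camera coordinates). Camera axes: x right, y down, z forward; pixel columns grow to the right and rows downward; lengths in m; the calibration is good to about 2 mm. A picture is of the moment at which its call begins.
- hand_in(): hands the job in, once; it reports no verdict.
The state is a dict: "time_s": time; "joint_positions": joint angles; "dq": joint speeds; "effort": joint torques, N m; "eef_pos": TCP position; "orientation": TCP orientation; "force": force on the tool from outside, world axes, zero at the start; "torque": the same for the moment, N m; "opening": opening from 0.0 (shut) to 1.0 (fully open).
Only numpy, scipy, OpenCV 4.12 (cv2) and the standard library are available. Lean on these libraries where they do the work, as an engineer would, in place of code of your own. Each camera call takes 0.05 s, during which the arm holds its last target.

TASK

The jar feeder on the shop counter is empty and is about to be refilled. First swing its side gate all the way out until it clicks into its end detent; then pull the spring-loaded pusher back along the lane until its pointer is level with the index fin clipped to the side rail, and finish with the gripper still holding it there, since it springs back if let go. Leave the gate seated, and do not disturb the jars and the bottle standing by.

Things in the scene. Friction and masses are not known exactly. Their poses are not given: they have to be found in the camera images.
- feeder: The jar feeder, fixed to the counter: an aluminium deck 300 mm long (its x), 100 mm wide (its y), 12 mm thick; origin at the centre of its underside, z up. A jar lane runs along x; the customer end with a front lip (52 mm high) is at +x, the loading end at -x. The +y side has a fixed rail (6 mm thick, top 55 mm above the counter); the -y side is closed by the hinged gate. A steel stop ear (40 mm high) beside the hinge is where the gate rests when fully open.
- gate (a joint): Side gate angle (rad): 0 = shut along the lane, 1.60 = end stop, square out on the feeder's -y side; opens counter-clockwise from above about gate_hinge. An over-centre spring strut under it resists (at most 1.8 N at the post) up to the crest at 1.36; beyond about 1.45 it snaps to 1.60 and is held. Let go between 1.2 and 1.45 it may stop half-way, unseated.
- gate_hinge (a point): On the vertical hinge axis of the gate, at feeder (110, -45) mm, 60 mm above the counter. Its axes are the feeder's.
- gate_handle (a point): Grip point on the steel round post at the gate's free end: upright, 14 mm diameter, from the gate's top edge (58 mm above the counter) to 108 mm; this point is on its axis, 88 mm above the counter, 150 mm from the hinge axis (straight towards feeder -x of it when shut). The gate panel is 6 mm thick, from 20 to 58 mm above the counter.
- pusher: The black pusher in the lane, sliding along feeder x on a return spring: paddle 10 mm thick (x), 66 mm wide (y), top 62 mm above the counter, with a grip tab standing on it. Origin on the lane's centre line at counter level, midway through the tab's thickness; axes are the feeder's. At rest at feeder x = +95 mm; it can be pulled 170 mm towards feeder -x. The spring pulls it to +x with 3.6 N at rest plus 0.4 N per 10 mm.
- pusher_grip (a point): Grip point in the pusher's tab: the tab is 14 mm thick (feeder x), 26 mm wide (feeder y), from 62 to 108 mm above the counter; this point is at its middle, 88 mm above the counter.
- pointer_tip (a point): Tip of the steel pointer bar, 4 mm wide, that sticks out of the pusher sideways over the fixed rail: 55 mm to feeder +y of pusher_grip, at the same feeder x, 60 mm above the counter.
- mark: The steel index clip on the fixed rail, which does not move in a run, with the index fin: a plate 4 mm thick (feeder x), 12 mm wide, upright, top 69 mm above the counter. Origin on the lane's centre line at counter level, level with the fin's middle in feeder x (60 to 130 mm towards feeder -x of the pusher's rest place); axes are the feeder's.
- mark_fin (a point): Top middle of the index fin, 64 mm to feeder +y of the mark's origin, 69 mm above the counter. The pointer is level with it when both have the same feeder x.
- jar_tall: Bystander: glass jar, 62 mm diameter, 105 mm high, standing at the feeder's +y side; origin at its bottom centre.
- jar_short: Bystander: jar, 68 mm diameter, 75 mm high, standing at the feeder's +y side; origin at its bottom centre.
- bottle: Bystander: bottle, 62 mm diameter, 190 mm high, on the counter to the robot's right; origin at its bottom centre.

How it is judged:
By the outcome, as a careful person would: the job done as asked, in the order asked, and still so for the second after the job is handed in, while the arm keeps its last pose, push and grip.
It also fails if it takes over 48 s, if anything falls off the work surface, if the arm or the gripper's body presses on something with over 40 N, if the wrist force passes 120 N, or if a joint passes its speed limit or range.

## Working session

There is one attempt and no reset: what is moved stays moved. The work goes in short steps, Python scripts to look and compute and a tool call to move; the robot and the scene stay as the last step left them, time stands still between calls to the robot, and variables do not carry over. Pictures are saved under pics/ and viewed, and the job is handed in when it is done.

Besides the shell and the picture viewer there is one more tool, called as name(argument=value, ...), one argument or row to a line, values as JSON. send_rows: Moves the arm, as the interface text tells. Its arguments: {"type":"object","properties":{"targets":{"type":"array"},"gripper":{"type":"number"}},"required":["targets"]}

```bash
mkdir -p pics; ls
python3 - <<'E'
from station import read_state, capture, tcp_to_grasp
import cv2,numpy as np
print(read_state(), tcp_to_grasp)
for n in ("scene","top"):
    c=capture(n); cv2.imwrite(f"pics/{n}0.png",c["color"]); np.savez(f"{n}0.npz",**c); print(c["mtx"],c["view"])
E
```

```text
pics
{'time_s': 0.0, 'joint_positions': array([-7.72308156e-01,  4.08356102e-02,  8.38027851e-02, -4.79488021e-04,
       -1.61550084e+00, -3.33719429e-01]), 'dq': array([-1.43846204e-03, -8.96465332e-04, -8.27854923e-04, -5.24402416e-04,
        7.92637220e-05, -8.25688422e-04]), 'effort': array([ 5.43121569e-04, -3.68214834e+01,  3.47426605e+01,  6.93260193e+00,
       -5.27507960e-03,  1.40105323e-05]), 'eef_pos': array([ 0.26886988, -0.53601512,  0.23025786]), 'orientation': array([-1.54109859,  0.95135955,  1.54398359]), 'force': array([-0.35561977,  0.27354424, -0.19935729]), 'torque': array([ 0.00714305, -0.01126852,  0.01860794]), 'opening': 0.9937547105152277} 0.0187
[[586.58309031   0.         319.6604968 ]
 [  0.         586.58309031 234.62445671]
 [  0.           0.           1.        ]] [[-0.2818102   0.95946273  0.00377839  0.19207291]
 [ 0.76872876  0.22814143 -0.59750111 -0.3629966 ]
 [-0.57414206 -0.16547735 -0.80185918  1.81984524]
 [ 0.          0.          0.          1.        ]]
[[479.13499717   0.         323.29985927]
 [  0.         479.13499717 241.72529483]
 [  0.           0.           1.        ]] [[ 0.03637817 -0.99933544  0.00230222 -0.06246965]
 [-0.9766564  -0.03604045 -0.21176252  0.53711749]
 [ 0.21170476  0.00545506 -0.97731844  0.89910742]
 [ 0.          0.          0.          1.        ]]
```

View pics/scene0.png

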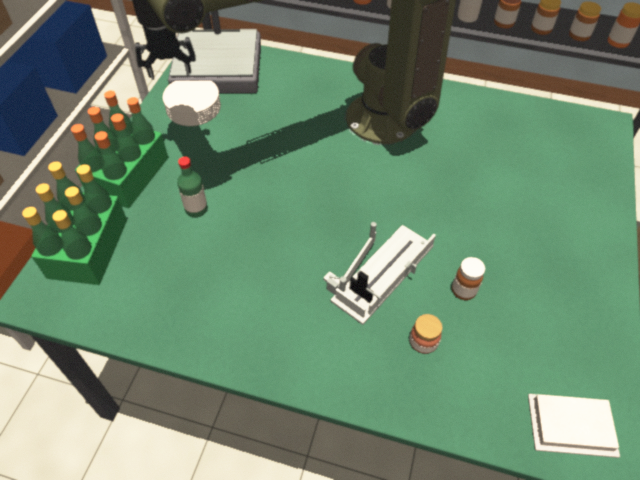

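View pics/top0.png

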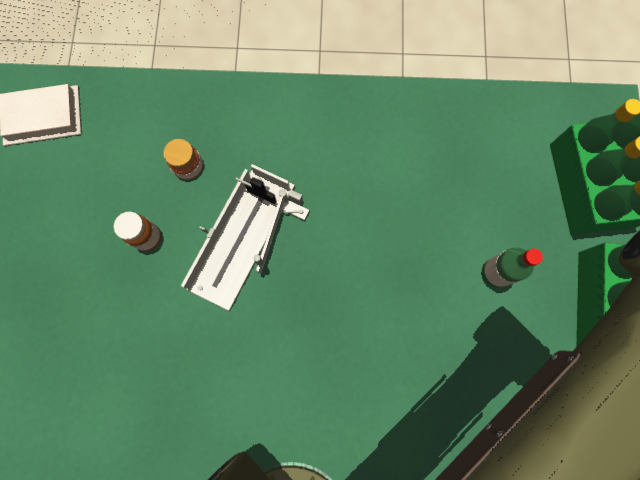

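The top view has the feeder spanning about (185,285)–(300,190), with the pusher at about (260,188) and the gate post near (262,265), already slightly open. Next I'll enlarge it.

Run:
```python
import cv2,numpy as np
t=np.load("top0.npz")["color"]; s=np.load("scene0.npz")["color"]
cv2.imwrite("pics/topc.png",cv2.resize(t[155:315,170:330],None,fx=3.75,fy=3.75,interpolation=cv2.INTER_CUBIC))
cv2.imwrite("pics/scenec.png",cv2.resize(s[215:325,315:445],None,fx=5.4,fy=5.4,interpolation=cv2.INTER_CUBIC))
```

```text
(no output)
```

View pics/topc.png

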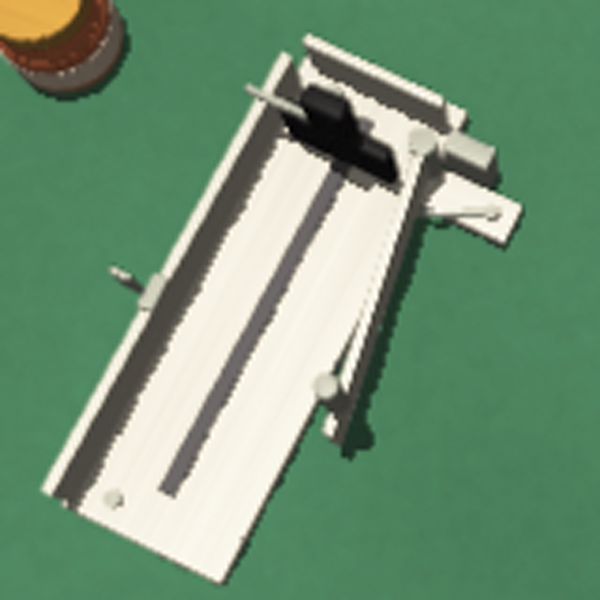

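View pics/scenec.png

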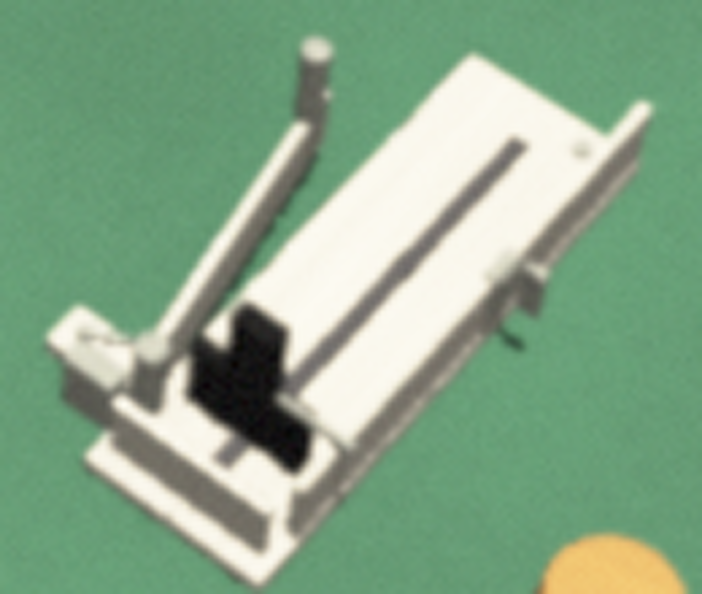

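```bash
cat > h.py <<'E'
import numpy as np,cv2
from scipy.optimize import least_squares
T=np.load("top0.npz");S=np.load("scene0.npz")
def tp(u,v): return np.array([(u+.5)/3.75-.5+170,(v+.5)/3.75-.5+155])
def sp(u,v): return np.array([(u+.5)/5.4-.5+315,(v+.5)/5.4-.5+215])
def proj(c,P):
    p=c["view"][:3,:3]@P+c["view"][:3,3]; q=c["mtx"]@p; return q[:2]/q[2]
def ray(c,uv,z):
    R=c["view"][:3,:3];t=c["view"][:3,3]; o=-R.T@t; d=R.T@np.linalg.inv(c["mtx"])@[*uv,1]
    return o+d*(z-o[2])/d[2]
def F2W(f,p):
    c,s=np.cos(f[2]),np.sin(f[2]); return np.array([f[0]+c*p[0]-s*p[1],f[1]+s*p[0]+c*p[1],p[2]])
E
python3 - <<'E'
from h import *
obs=[(T,tp(222,583),lambda q:(-.15,-.05,.012)),(S,sp(260,585),lambda q:(.15,.05,.012)),(S,sp(88,455),lambda q:(.15,-.05,.012)),(S,sp(475,55),lambda q:(-.15,-.05,.012)),
(T,tp(420,138),lambda q:(.11,-.045,.06)),
(T,tp(326,384),lambda q:(.11-.15*np.cos(q[3]),-.045-.15*np.sin(q[3]),.108)),(S,sp(316,48),lambda q:(.11-.15*np.cos(q[3]),-.045-.15*np.sin(q[3]),.108)),
(T,tp(248,88),lambda q:(.095,.055,.06)),(T,tp(325,100),lambda q:(.095,0,.108)),(S,sp(260,318),lambda q:(.095,0,.108)),
(T,tp(113,268),lambda q:(q[4],.070,.069)),(S,sp(540,268),lambda q:(q[4],.064,.069))]
f=lambda q:np.concatenate([proj(c,F2W(q,p(q)))-uv for c,uv,p in obs])
c0=ray(T,tp(222,583),.012);print(c0)
r=least_squares(f,[.6,.15,-.5,.1,0],loss='soft_l1');q=r.x
print(q,np.degrees(q[2:4]));print(f(q).reshape(-1,2).round(2))
for n,p in (("handle",(.11-.15*np.cos(q[3]),-.045-.15*np.sin(q[3]),.088)),("hinge",(.11,-.045,.06)),("grip",(.095,0,.088)),("open",(.11-.15*np.cos(1.6),-.045-.15*np.sin(1.6),.088)),("markgrip",(q[4],0,.088))): print(n,F2W(q,p).round(4))
for n,u,v in(("white",129,223),("orange",179,151)): print(n,ray(T,(u,v),.1 if n=="white" else .075))
np.save("q.npy",q)
E
```

```text
[0.39989492 0.14400381 0.012     ]
[ 0.55753764  0.13028762 -0.41307969  0.16924992 -0.02790492] [-23.66772284   9.69730597]
[[-0.34 -0.11]
 [ 0.17 -0.81]
 [-0.8  -0.49]
 [-0.66 -1.31]
 [ 0.48 -0.01]
 [-0.07 -0.27]
 [ 0.04 -0.61]
 [-0.51 -0.65]
 [-0.38 -0.63]
 [ 0.11 -0.14]
 [-1.07 -0.45]
 [-0.51 -0.45]]
handle [0.4947 0.0811 0.088 ]
hinge [0.6402 0.0449 0.06  ]
grip [0.6445 0.0922 0.088 ]
open [ 0.584  -0.0942  0.088 ]
markgrip [0.532  0.1415 0.088 ]
white [0.55287215 0.33126617 0.1       ]
orange [0.71383377 0.2584871  0.075     ]
```

```bash
cat >> h.py <<'E'
from scipy.spatial.transform import Rotation as Rn
def tgtR(yaw): # tool x down, tool z horizontal at world angle yaw
    z=np.array([np.cos(yaw),np.sin(yaw),0]);x=np.array([0,0,-1.]);return np.column_stack([x,np.cross(z,x),z])
def rows(wps,pr=True):
    from station import read_state
    s=read_state();R=Rn.from_rotvec(s["orientation"]).as_matrix();p=s["eef_pos"];out=[]
    for P,yaw in wps:
        d=R.T@(np.array(P)-p)*1e3;w=np.degrees(Rn.from_matrix(R.T@tgtR(yaw)).as_rotvec());out.append([*d.round(1).tolist(),*w.round(1).tolist()])
        if pr: print([float(a) for a in out[-1]])
    return out
E
python3 - <<'E'
from h import *
from station import read_state
s=read_state();R=Rn.from_rotvec(s["orientation"]).as_matrix();print(R.round(3))
q=np.load("q.npy")
a=np.arctan2(R[1,2],R[0,2]);print("jaw yaw",np.degrees(a), "q1+/-q6",np.degrees(s["joint_positions"][[0,5]]))
print("bottle",ray(T,(533,257),.19),ray(S,(185,162),.19))
g=np.degrees(q[2]+q[3]);print("gate dir yaw",g,"normal",g+90)
E
```

```text
[[-0.001 -0.894 -0.448]
 [ 0.001 -0.448  0.894]
 [-1.     0.     0.002]]
jaw yaw 116.63290823546019 q1+/-q6 [-44.24916583 -19.11889488]
bottle [ 0.49692694 -0.40154304  0.19      ] [ 0.50550558 -0.39774135  0.19      ]
gate dir yaw -13.970416867275585 normal 76.02958313272441
```

Run:
```python
from h import *
h=(.4947,.0811);y=np.radians(76)
rows([((*h,.25),y),((*h,.15),y),((*h,.072),y)])
```

```text
[-19.0, -478.5, 450.5, 40.6, 0.1, -0.0]
[81.0, -478.5, 450.3, 40.6, 0.1, -0.0]
[159.0, -478.5, 450.2, 40.6, 0.1, -0.0]
```

send_rows(
  targets=[
    [-19,-120,112,10,0,0],
    [-19,-240,225,20,0,0],
    [-19,-360,338,30,0,0],
    [-19,-478.5,450.5,40.6,0,0],
    [-19,-478.5,450.5,40.6,0,0],
    [-19,-478.5,450.5,40.6,0,0],
    [-19,-478.5,450.5,40.6,0,0],
    [-19,-478.5,450.5,40.6,0,0],
    [-19,-478.5,450.5,40.6,0,0],
    [-19,-478.5,450.5,40.6,0,0],
    [-19,-478.5,450.5,40.6,0,0],
    [-19,-478.5,450.5,40.6,0,0],
    [30,-478.5,450.5,40.6,0,0],
    [81,-478.5,450.5,40.6,0,0],
    [81,-478.5,450.5,40.6,0,0],
    [81,-478.5,450.5,40.6,0,0],
  ],
  gripper=50,
)

```text
time_s: 2.1
eef_pos: [0.4956, 0.0809, 0.1527]
orientation: [-1.027, 1.312, 1.027]
force: [0.0, -0.4, 1.6]
opening: 0.584
```

Run:
```python
from h import *
from station import capture
h=(.4947,.0811);y=np.radians(76)
rows([((*h,.15),y),((*h,.072),y)])
for n in("top","scene"):
    c=capture(n); 
    u=proj(c,np.array([*h,.1])).astype(int);print(u)
    cv2.imwrite(f"pics/{n}1.png",cv2.resize(c["color"][u[1]-50:u[1]+50,u[0]-60:u[0]+60],None,fx=5,fy=5,interpolation=cv2.INTER_CUBIC))
```

```text
[2.7, 0.9, 0.0, 0.0, 0.1, 0.1]
[80.7, 1.0, -0.1, 0.0, 0.1, 0.1]
[257 257]
[372 224]
```

View pics/scene1.png

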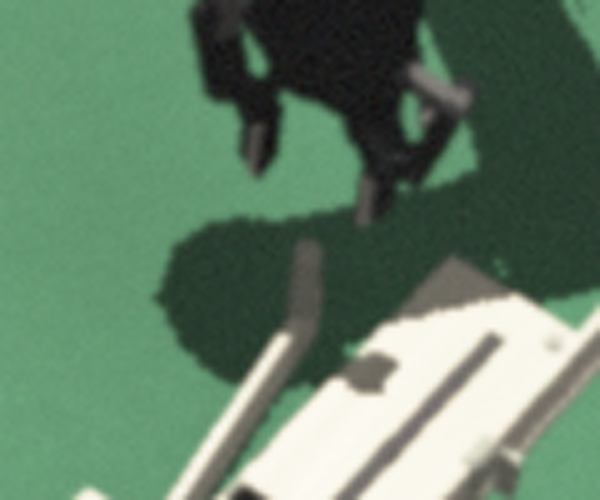

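View pics/top1.png

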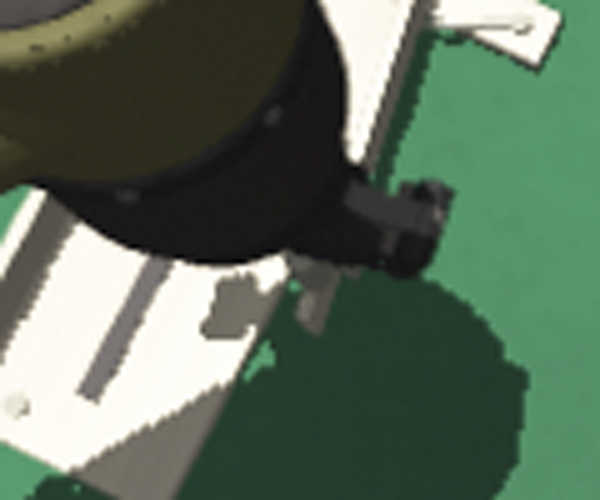

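In the scene crop the post top (308,245) lies below the midpoint of the fingertips at (258,165) and (368,215), so they are aligned. I'll go down and close.

send_rows(
  targets=[
    [20,0.5,0,0,0,0],
    [40,1,0,0,0,0],
    [60,1,0,0,0,0],
    [80,1,0,0,0,0],
    [80,1,0,0,0,0],
    [80,1,0,0,0,0],
  ],
)

```text
time_s: 2.95
eef_pos: [0.4956, 0.0819, 0.074]
orientation: [-1.027, 1.309, 1.026]
force: [0.3, 0.3, 0.3]
opening: 0.581
```

send_rows(
  targets=[
    [0,0,0,0,0,0],
    [0,0,0,0,0,0],
    [0,0,0,0,0,0],
    [0,0,0,0,0,0],
    [0,0,0,0,0,0],
    [0,0,0,0,0,0],
  ],
  gripper=0,
)

```text
time_s: 3.7
eef_pos: [0.496, 0.0821, 0.0749]
orientation: [-1.028, 1.308, 1.026]
force: [-1.4, 0.3, 5.0]
opening: 0.143
```

```bash
cat > arc.py <<'E'
from h import *
import sys
from station import read_state
q=np.load("q.npy");s=read_state();p=s["eef_pos"];R=Rn.from_rotvec(s["orientation"]).as_matrix()
H=F2W(q,(.11,-.045,.06));v=p[:2]-H[:2];a=np.arctan2(v[1],v[0]);th=a-(np.pi+q[2]);yaw=np.arctan2(R[1,2],R[0,2])
print("r",np.hypot(*v),"theta",th,"yaw",np.degrees(yaw),"force",s["force"],s["opening"])
end=float(sys.argv[1]);n=int(sys.argv[2]);z=p[2]
r=.15
W=[]
for k in range(1,n+1):
    t=th+(end-th)*k/n; rr=np.hypot(*v)+(r-np.hypot(*v))*min(1,k/5);b=np.pi+q[2]+t
    W.append(((H[0]+rr*np.cos(b),H[1]+rr*np.sin(b),z),yaw+t-th))
rows(W)
E
python3 arc.py 1.1 20
```

```text
r 0.14892505535257594 theta 0.1606831415578509 yaw 76.03512490215857 force [-1.37329846  0.2726421   4.97645027] 0.14285116996994016
[-0.0, 0.1, -7.0, -2.7, 0.3, 0.3]
[-0.1, -0.1, -14.0, -5.4, 0.3, 0.3]
[-0.1, -0.7, -21.0, -8.1, 0.2, 0.3]
[-0.1, -1.5, -28.0, -10.8, 0.2, 0.3]
[-0.1, -2.7, -34.9, -13.5, 0.2, 0.3]
[-0.2, -4.5, -41.8, -16.1, 0.2, 0.3]
[-0.2, -6.5, -48.5, -18.8, 0.2, 0.3]
[-0.2, -8.9, -55.1, -21.5, 0.2, 0.3]
[-0.2, -11.6, -61.6, -24.2, 0.2, 0.3]
[-0.2, -14.6, -68.0, -26.9, 0.2, 0.3]
[-0.3, -17.9, -74.2, -29.6, 0.2, 0.3]
[-0.3, -21.4, -80.3, -32.3, 0.2, 0.3]
[-0.3, -25.3, -86.2, -35.0, 0.2, 0.4]
[-0.3, -29.4, -91.9, -37.7, 0.2, 0.4]
[-0.3, -33.8, -97.4, -40.4, 0.2, 0.4]
[-0.3, -38.4, -102.7, -43.1, 0.1, 0.4]
[-0.3, -43.3, -107.8, -45.7, 0.1, 0.4]
[-0.3, -48.4, -112.7, -48.4, 0.1, 0.4]
[-0.3, -53.8, -117.3, -51.1, 0.1, 0.4]
[-0.3, -59.3, -121.6, -53.8, 0.1, 0.4]
```

send_rows(
  targets=[
    [0,0,-7,-2.7,0,0],
    [0,-0.1,-14,-5.4,0,0],
    [0,-0.7,-21,-8.1,0,0],
    [0,-1.5,-28,-10.8,0,0],
    [0,-2.7,-35,-13.5,0,0],
    [0,-4.5,-42,-16,0,0],
    [0,-6.5,-48.5,-19,0,0],
    [0,-9,-55,-21.5,0,0],
    [0,-11.6,-61.6,-24,0,0],
    [0,-14.6,-68,-27,0,0],
  ],
)

```text
time_s: 4.95
eef_pos: [0.4947, 0.0129, 0.075]
orientation: [-1.377, 1.083, 1.371]
force: [3.5, 1.7, 0.8]
opening: 0.144
```

```bash
python3 arc.py 1.6 20
```

```text
r 0.14897864101628538 theta -5.653620650085669 yaw 103.13943156112131 force [3.46381456 1.65893478 0.8086286 ] 0.14382834025820693
[-0.1, -8.8, -53.0, -20.8, 0.0, 0.5]
[0.1, -35.9, -99.6, -41.6, -0.1, 0.5]
[0.4, -77.8, -133.5, -62.3, -0.2, 0.5]
[0.8, -129.1, -150.4, -83.1, -0.3, 0.5]
[1.3, -183.1, -148.0, -103.9, -0.4, 0.5]
[1.8, -232.7, -126.3, -124.7, -0.5, 0.4]
[2.2, -271.4, -88.5, -145.5, -0.6, 0.4]
[2.6, -294.2, -39.5, -166.2, -0.7, 0.3]
[2.7, -298.1, 14.5, 173.0, 0.8, -0.2]
[2.7, -282.5, 66.3, 152.2, 0.7, -0.0]
[2.5, -249.6, 109.3, 131.4, 0.7, 0.1]
[2.2, -203.6, 137.8, 110.6, 0.6, 0.2]
[1.7, -150.5, 148.1, 89.9, 0.5, 0.3]
[1.2, -97.2, 138.9, 69.1, 0.4, 0.4]
[0.7, -50.6, 111.4, 48.3, 0.3, 0.4]
[0.3, -16.8, 69.1, 27.5, 0.3, 0.5]
[0.0, -0.2, 17.6, 6.7, 0.2, 0.5]
[-0.1, -3.0, -36.4, -14.0, 0.1, 0.5]
[0.0, -24.7, -86.0, -34.8, -0.0, 0.5]
[0.3, -62.6, -124.6, -55.6, -0.1, 0.5]
```

```bash
sed -i 's/th=a-(np.pi+q\[2\]);/th=(a-(np.pi+q[2])+.5)%(2*np.pi)-.5;/' arc.py; python3 arc.py 1.61 20
```

```text
r 0.14897864101628538 theta 0.6295646570939173 yaw 103.13943156112131 force [3.46381456 1.65893478 0.8086286 ] 0.14382834025820693
[-0.0, 0.1, -7.3, -2.8, 0.1, 0.5]
[-0.0, -0.1, -14.6, -5.6, 0.1, 0.5]
[-0.0, -0.7, -21.9, -8.4, 0.1, 0.5]
[-0.1, -1.7, -29.2, -11.2, 0.1, 0.5]
[-0.1, -3.0, -36.4, -14.0, 0.1, 0.5]
[-0.1, -4.9, -43.6, -16.9, 0.1, 0.5]
[-0.1, -7.1, -50.6, -19.7, 0.0, 0.5]
[-0.1, -9.6, -57.5, -22.5, 0.0, 0.5]
[-0.0, -12.5, -64.2, -25.3, 0.0, 0.5]
[-0.0, -15.7, -70.8, -28.1, 0.0, 0.5]
[-0.0, -19.3, -77.3, -30.9, -0.0, 0.5]
[0.0, -23.1, -83.5, -33.7, -0.0, 0.5]
[0.0, -27.3, -89.6, -36.5, -0.0, 0.5]
[0.1, -31.7, -95.5, -39.3, -0.0, 0.5]
[0.1, -36.4, -101.1, -42.1, -0.1, 0.5]
[0.1, -41.4, -106.5, -44.9, -0.1, 0.5]
[0.1, -46.7, -111.6, -47.7, -0.1, 0.5]
[0.2, -52.2, -116.5, -50.6, -0.1, 0.5]
[0.2, -57.9, -121.1, -53.4, -0.1, 0.5]
[0.3, -63.9, -125.4, -56.2, -0.1, 0.5]
```

send_rows(
  targets=[
    [0,0,-7.3,-2.8,0,0],
    [0,-0.1,-14.6,-5.6,0,0],
    [0,-0.7,-22,-8.4,0,0],
    [0,-1.7,-29,-11.2,0,0],
    [0,-3,-36.4,-14,0,0],
    [0,-5,-43.6,-17,0,0],
    [0,-7,-50.6,-19.7,0,0],
    [0,-9.6,-57.5,-22.5,0,0],
    [0,-12.5,-64.2,-25.3,0,0],
    [0,-15.7,-70.8,-28,0,0],
    [0,-19.3,-77.3,-31,0,0],
    [0,-23.1,-83.5,-33.7,0,0],
    [0,-27.3,-89.6,-36.5,0,0],
    [0,-31.7,-95.5,-39.3,0,0],
    [0,-36.4,-101,-42,0,0],
    [0,-41.4,-106.5,-45,0,0],
    [0,-46.7,-111.6,-47.7,0,0],
    [0,-52.2,-116.5,-50.6,0,0],
    [0,-57.9,-121,-53.4,0,0],
    [0,-62.5,-124.3,-55.5,0,0],
  ],
)

```text
time_s: 7.45
eef_pos: [0.5843, -0.0935, 0.075]
orientation: [-2.023, 0.372, 2.008]
force: [1.0, 3.6, 4.2]
opening: 0.144
```

```bash
python3 arc.py 1.6 1;python3 - <<'E'
from h import *
from station import capture
q=np.load("q.npy");P=F2W(q,(.11-.075*np.cos(1.6),-.045-.075*np.sin(1.6),.1))
for n in("scene",):
    c=capture(n); u=proj(c,P).astype(int)
    cv2.imwrite(f"pics/{n}2.png",cv2.resize(c["color"][u[1]-60:u[1]+60,u[0]-80:u[0]+80],None,fx=5,fy=5,interpolation=cv2.INTER_CUBIC))
E
```

```text
r 0.14926194855217528 theta 1.5998211986143591 yaw 158.72357143824914 force [1.00262246 3.58831409 4.20470149] 0.14357903912894557
[-0.0, 0.1, -0.0, -0.0, -0.3, 0.5]
```

View pics/scene2.png

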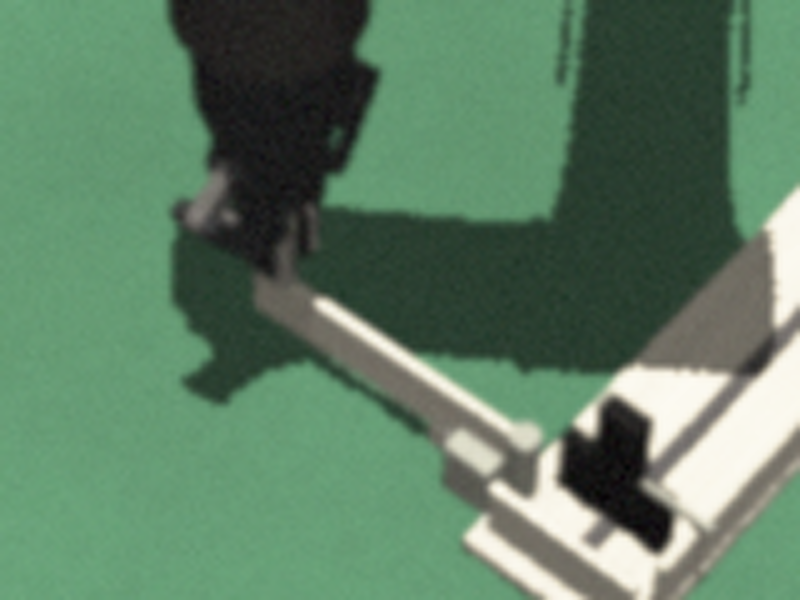

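The gate (270,290)→(520,435) now lies square out, against the ear at (470,450). I'll release it, let it settle, lift straight up, and check.

send_rows(
  targets=[
    [0,0,0,0,0,0],
    [0,0,0,0,0,0],
    [0,0,0,0,0,0],
    [0,0,0,0,0,0],
    [-20,0,0,0,0,0],
    [-40,0,0,0,0,0],
    [-60,0,0,0,0,0],
    [-80,0,0,0,0,0],
    [-100,0,0,0,0,0],
    [-100,0,0,0,0,0],
  ],
  gripper=45,
)

```text
time_s: 8.75
eef_pos: [0.5843, -0.094, 0.1776]
orientation: [-2.027, 0.37, 2.006]
force: [0.1, -0.3, -0.3]
opening: 0.526
```

```bash
cd .;python3 - <<'E'
from h import *
from station import capture
q=np.load("q.npy");P=F2W(q,(.11-.075*np.cos(1.6),-.045-.075*np.sin(1.6),.1))
c=capture("scene"); u=proj(c,P).astype(int);o=(u[0]-80,u[1]-60)
cv2.imwrite("pics/scene3.png",cv2.resize(c["color"][o[1]:o[1]+120,o[0]:o[0]+160],None,fx=5,fy=5,interpolation=cv2.INTER_CUBIC))
for th in(1.2,1.45,1.6): print(th,(proj(c,F2W(q,(.11-.15*np.cos(th),-.045-.15*np.sin(th),.108)))-o+.5)*5-.5)
y=q[2]+np.pi
g=F2W(q,(.095,0,.088)); print(g)
rows([((*g[:2],.175),y),((*g[:2],.130),y),((*g[:2],.072),y)])
E
```

```text
1.2 [375.75616515 152.30381212]
1.45 [312.99447914 187.79984139]
1.6 [280.70468589 215.04063795]
[0.64454708 0.09215159 0.088     ]
[2.4, -195.4, 10.6, 2.5, -0.3, 0.5]
[47.4, -195.0, 10.8, 2.5, -0.3, 0.5]
[105.4, -194.5, 11.2, 2.5, -0.3, 0.5]
```

View pics/scene3.png

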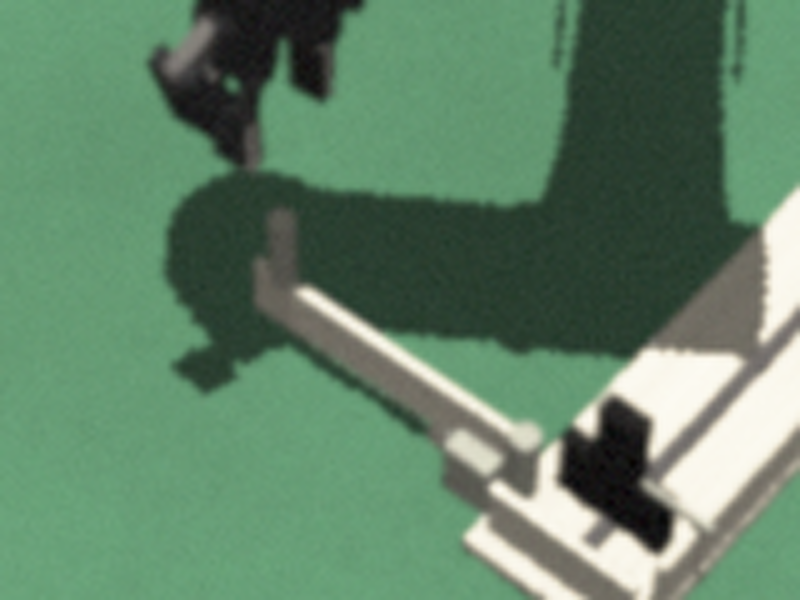

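After release the post top is at (283,212), against a predicted (281,215) for 1.60 rad, so the gate is seated. Next I'll move over the pusher.

send_rows(
  targets=[
    [2,-50,3,0.6,0,0.1],
    [2,-100,5,1.2,0,0.2],
    [2,-150,8,2,0,0.4],
    [2,-195,10.6,2.5,-0.3,0.5],
    [2,-195,10.6,2.5,-0.3,0.5],
    [47,-195,10.8,2.5,-0.3,0.5],
    [47,-195,10.8,2.5,-0.3,0.5],
    [47,-195,10.8,2.5,-0.3,0.5],
  ],
)

```text
time_s: 9.8
eef_pos: [0.6449, 0.0913, 0.1316]
orientation: [-1.995, 0.419, 1.992]
force: [1.0, -0.5, 1.5]
opening: 0.527
```

```bash
cd .;python3 - <<'E'
from h import *
from station import capture,read_state
q=np.load("q.npy")
c=capture("scene"); o=(290,200)
cv2.imwrite("pics/scene4.png",cv2.resize(c["color"][o[1]:o[1]+120,o[0]:o[0]+160],None,fx=5,fy=5,interpolation=cv2.INTER_CUBIC))
y=q[2]+np.pi
g=F2W(q,(.095,0,.088)); print(g,read_state()["eef_pos"])
rows([((*g[:2],.130),y),((*g[:2],.072),y)])
E
```

```text
[0.64454708 0.09215159 0.088     ] [0.64532937 0.09160374 0.13251221]
[2.5, -0.2, 0.9, -0.1, -0.2, 0.1]
[60.5, -0.1, 1.1, -0.1, -0.2, 0.1]
```

View pics/scene4.png

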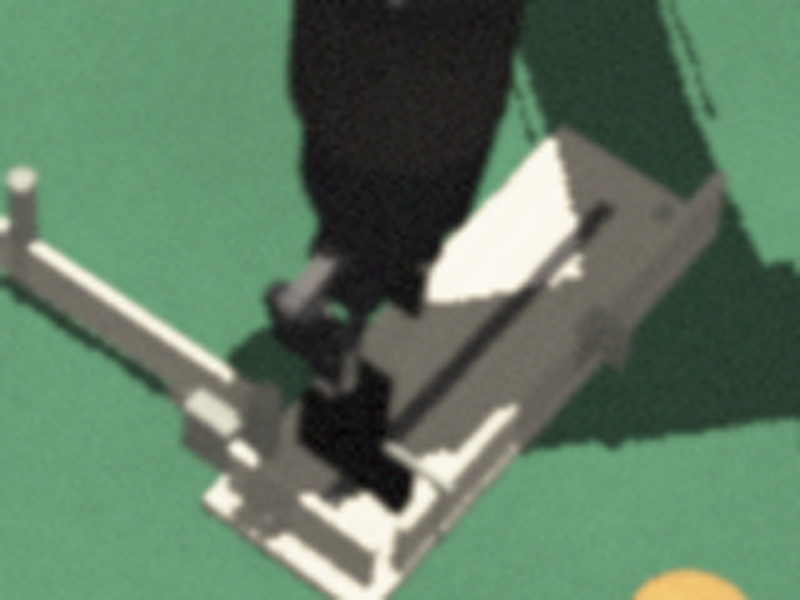

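The near fingertip (345,380) is just to the +x side of the tab (370,370). The alignment fits, so I'll go down and close.

send_rows(
  targets=[
    [15,0,1,0,0,0],
    [30,0,1,0,0,0],
    [45,0,1,0,0,0],
    [60,0,1,0,0,0],
    [60,0,1,0,0,0],
    [60,0,1,0,0,0],
  ],
)

```text
time_s: 10.6
eef_pos: [0.6449, 0.0919, 0.0729]
orientation: [-1.997, 0.418, 1.989]
force: [1.0, -0.3, 0.1]
opening: 0.527
```

send_rows(
  targets=[
    [0,0,0,0,0,0],
    [0,0,0,0,0,0],
    [0,0,0,0,0,0],
    [0,0,0,0,0,0],
    [0,0,0,0,0,0],
    [0,0,0,0,0,0],
  ],
  gripper=0,
)

```text
time_s: 11.35
eef_pos: [0.6451, 0.0921, 0.0738]
orientation: [-1.998, 0.418, 1.989]
force: [-3.0, 0.9, 5.4]
opening: 0.154
```

```bash
cd .;cat > pull.py <<'E'
from h import *
import sys
from station import read_state
q=np.load("q.npy");s=read_state();p=s["eef_pos"];c,sn=np.cos(q[2]),np.sin(q[2]);d=p[:2]-q[:2]
fx,fy=c*d[0]+sn*d[1],-sn*d[0]+c*d[1];print("feeder xy",fx,fy,"z",p[2],"markx",q[4],s["force"],s["opening"])
R=Rn.from_rotvec(s["orientation"]).as_matrix()
x=float(sys.argv[1]);P=F2W(q,(x,fy,p[2]));print((R.T@(P-p)*1e3).round(2))
E
python3 pull.py -.018
```

```text
feeder xy 0.09547499038238765 0.00020489731516568077 z 0.07383010531104894 markx -0.02790492350474745 [-2.99557017  0.9016332   5.42660503] 0.15446482348955753
[-4.7000e-01  9.0000e-02  1.1347e+02]
```

send_rows(
  targets=[
    [0,0,7,0,0,0],
    [0,0,14,0,0,0],
    [0,0,21,0,0,0],
    [0,0,28,0,0,0],
    [0,0,35,0,0,0],
    [0,0,42,0,0,0],
    [0,0,49,0,0,0],
    [0,0,56,0,0,0],
    [0,0,63,0,0,0],
    [0,0,70,0,0,0],
    [0,0,77,0,0,0],
    [0,0,84,0,0,0],
    [0,0,91,0,0,0],
    [0,0,98,0,0,0],
    [0,0,104,0,0,0],
    [0,0,108,0,0,0],
    [0,0,110,0,0,0],
    [0,0,110,0,0,0],
  ],
)

```text
time_s: 13.6
eef_pos: [0.5449, 0.1364, 0.0739]
orientation: [-2.0, 0.417, 1.986]
force: [7.6, -2.5, -0.0]
opening: 0.155
```

```bash
cd .;python3 pull.py -.028
python3 - <<'E'
from h import *
from station import capture
q=np.load("q.npy")
P=F2W(q,(-.025,.06,.06))
for n in("top","scene"):
    c=capture(n); np.savez(n+"5.npz",**c);u=proj(c,P).astype(int);o=(u[0]-40,u[1]-30);print(n,o)
    cv2.imwrite(f"pics/{n}5.png",cv2.resize(c["color"][o[1]:o[1]+60,o[0]:o[0]+80],None,fx=10,fy=10,interpolation=cv2.INTER_CUBIC))
E
```

```text
feeder xy -0.014037721478622181 0.000559927199438078 z 0.07388363067123714 markx -0.02790492350474745 [ 7.5819424  -2.53398858 -0.0238179 ] 0.154934341532986
[-9.000e-02  1.000e-02  1.396e+01]
top (np.int64(164), np.int64(197))
scene (np.int64(371), np.int64(235))
```

View pics/scene5.png

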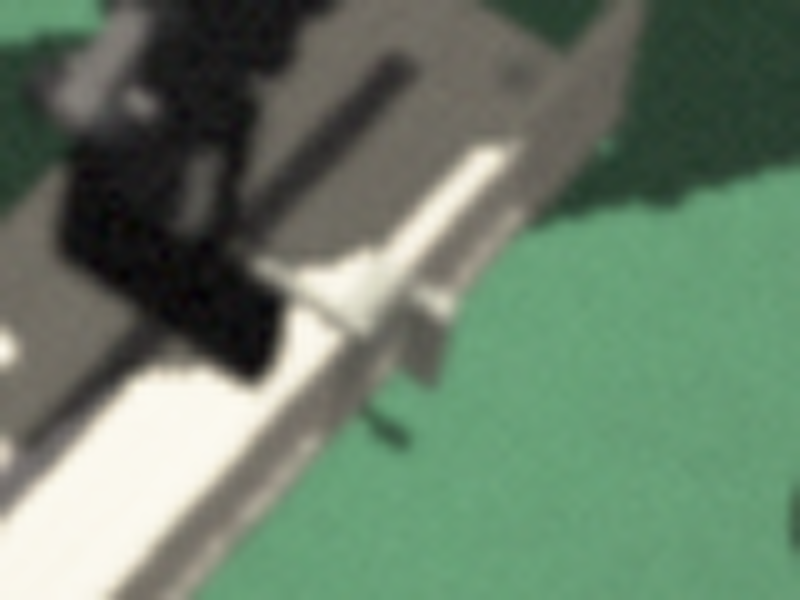

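View pics/top5.png

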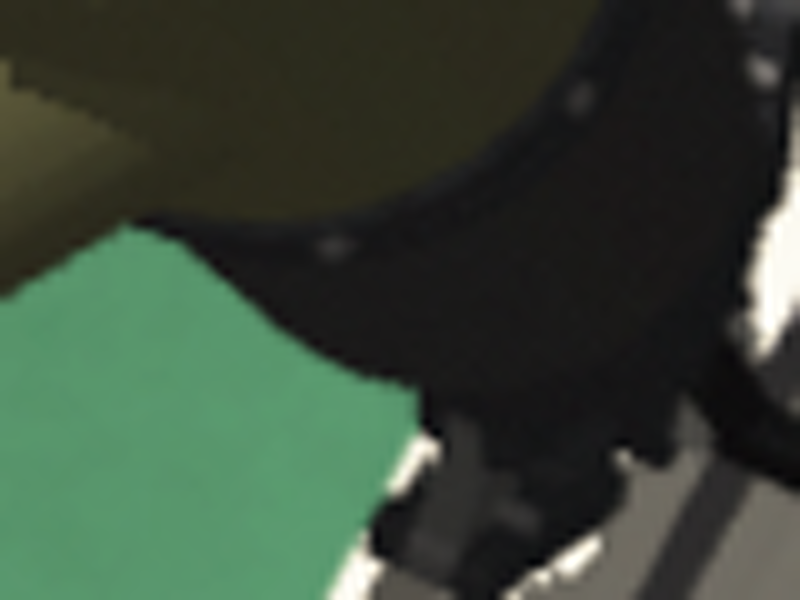

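The scene view shows the pointer tip at about (368,328) and the fin top at about (432,298), so it still has to go toward −x. The top view is blocked by the wrist. I'll refine the fin position from the first, unobstructed pictures.

Run:
```python
from h import *
q=np.load("q.npy")
P=F2W(q,(-.028,.06,.06))
for n,c in(("top",T),("scene",S)):
    u=proj(c,P).astype(int);o=(u[0]-20,u[1]-15);print(n,o)
    im=cv2.resize(c["color"][o[1]:o[1]+30,o[0]:o[0]+40],None,fx=20,fy=20,interpolation=cv2.INTER_CUBIC)
    cv2.imwrite(f"pics/{n}0m.png",im)
    pr=lambda x,y,z:((proj(c,F2W(q,(x,y,z)))-o+.5)*20-.5)
    f=lambda pts,col:cv2.polylines(im,[np.array([pr(*p) for p in pts]).round().astype(int)],True,col,1)
    m=q[4]
    f([(m-.002,.058,.069),(m+.002,.058,.069),(m+.002,.070,.069),(m-.002,.070,.069)],(0,0,255))
    f([(m+.002,.058,.069),(m+.002,.070,.069),(m+.002,.070,.055),(m+.002,.058,.055)],(255,0,0))
    cv2.imwrite(f"pics/{n}0mo.png",im)
```

```text
top (np.int64(184), np.int64(213))
scene (np.int64(392), np.int64(249))
```

View pics/top0m.png

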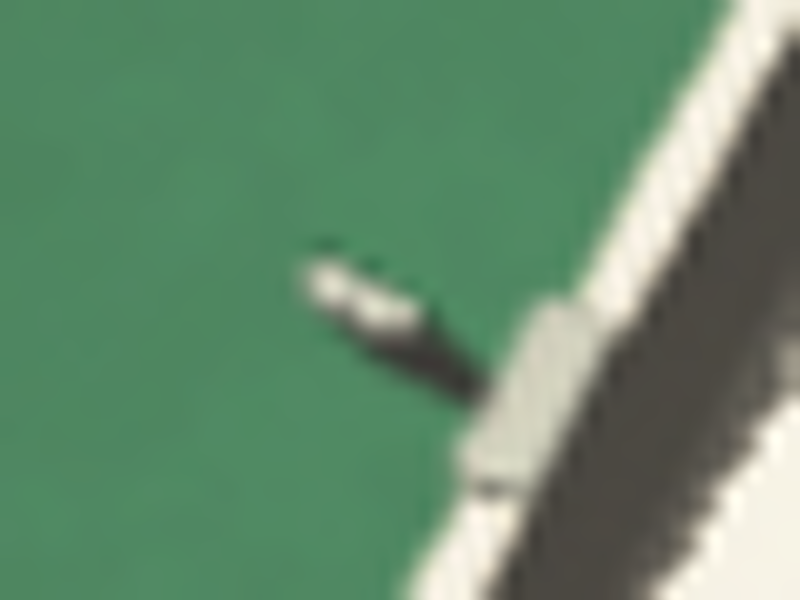

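View pics/top0mo.png

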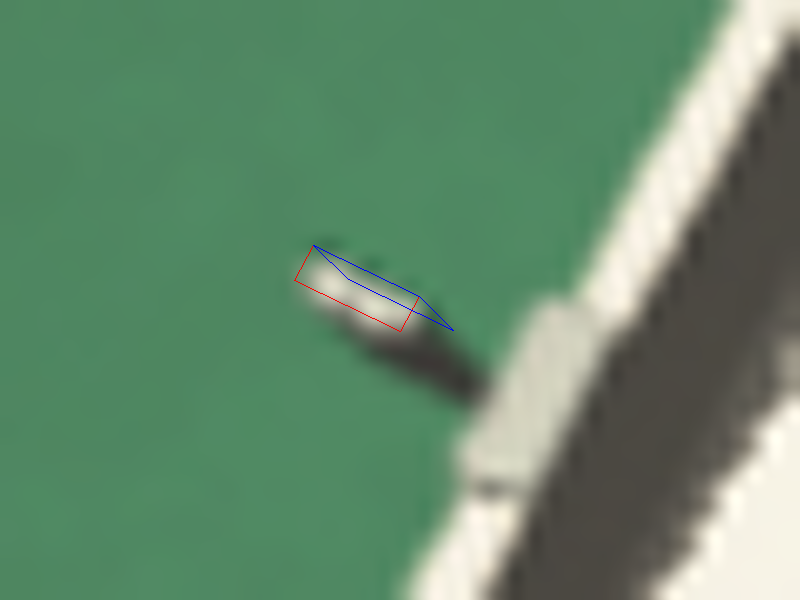

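View pics/scene0mo.png

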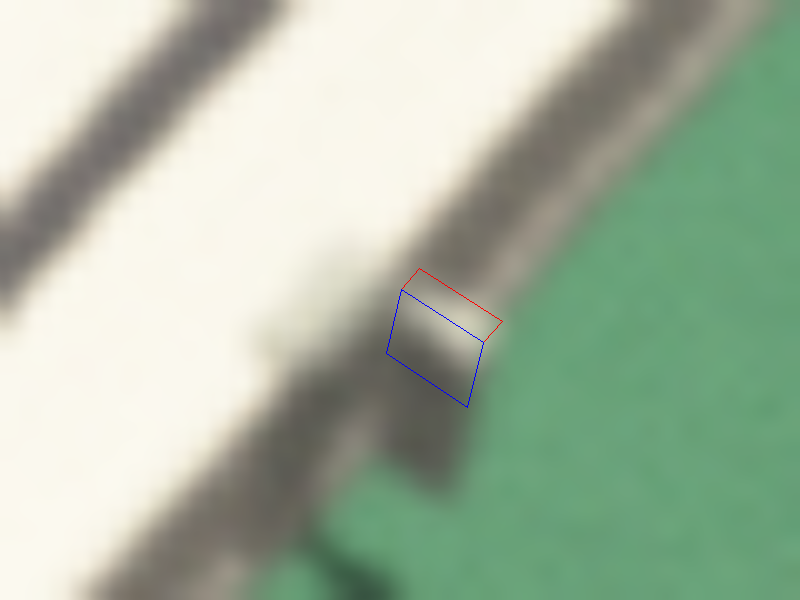

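View pics/scene0m.png

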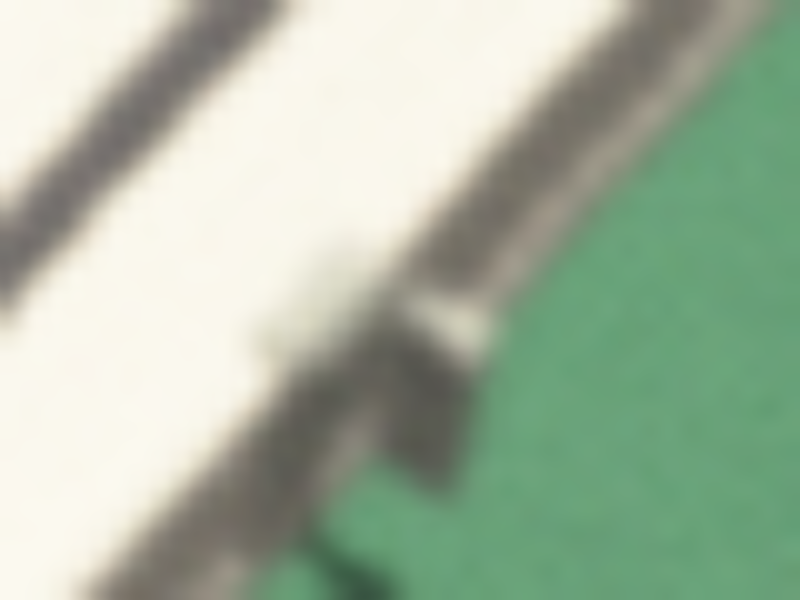

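Run:
```python
from h import *
q=np.load("q.npy")
P=F2W(q,(.095,.05,.06))
for n,c in(("top",T),("scene",S)):
    u=proj(c,P).astype(int);o=(u[0]-20,u[1]-15);print(n,o)
    im=cv2.resize(c["color"][o[1]:o[1]+30,o[0]:o[0]+40],None,fx=20,fy=20,interpolation=cv2.INTER_CUBIC)
    pr=lambda x,y,z:((proj(c,F2W(q,(x,y,z)))-o+.5)*20-.5)
    f=lambda pts,col:cv2.polylines(im,[np.array([pr(*p) for p in pts]).round().astype(int)],True,col,1)
    m=.095
    f([(m-.002,.033,.060),(m+.002,.033,.060),(m+.002,.055,.060),(m-.002,.055,.060)],(0,0,255))
    f([(-.15,.044,.055),(.15,.044,.055),(.15,.05,.055),(-.15,.05,.055)],(255,0,0))
    cv2.imwrite(f"pics/{n}0po.png",im)
```

```text
top (np.int64(217), np.int64(163))
scene (np.int64(358), np.int64(281))
```

View pics/top0po.png

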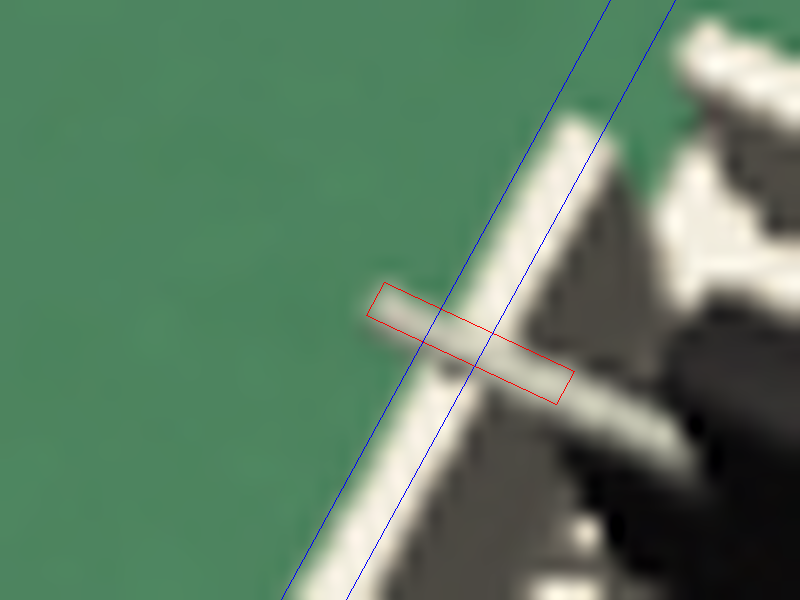

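View pics/scene0po.png

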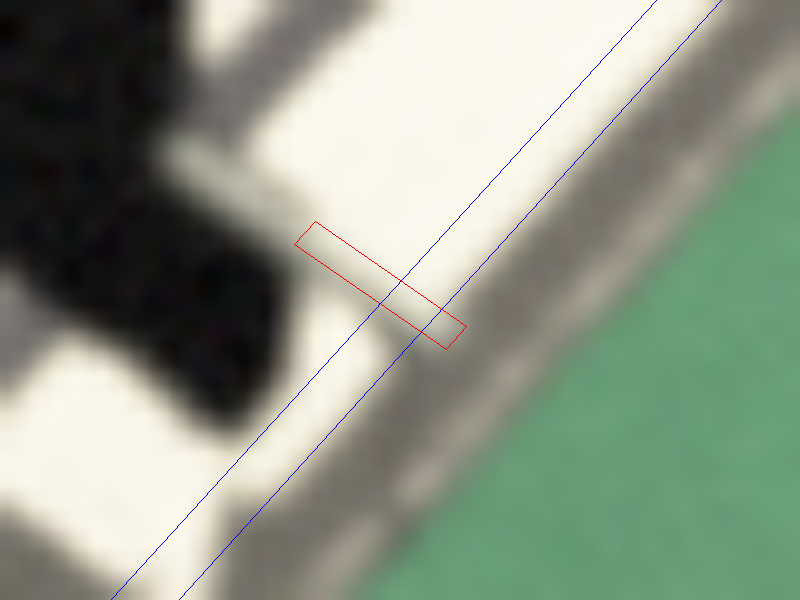

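Comparing pointer and fin residuals in the same images, top puts the fin 122.6 mm from the pusher's rest place and scene about 122.1 mm. That puts the target about 12.8 mm further than the present pose, so I'll pull and check directly.

send_rows(
  targets=[
    [0,0,4,0,0,0],
    [0,0,8,0,0,0],
    [0,0,11,0,0,0],
    [0,0,12.8,0,0,0],
    [0,0,12.8,0,0,0],
    [0,0,12.8,0,0,0],
    [0,0,12.8,0,0,0],
  ],
)

```text
time_s: 14.58
eef_pos: [0.5337, 0.1414, 0.0739]
orientation: [-2.001, 0.416, 1.984]
force: [8.3, -1.3, -1.2]
opening: 0.157
```

```bash
cd .;python3 pull.py -.0269
cat > look.py <<'E'
from h import *
import sys
from station import capture
q=np.load("q.npy")
c=capture("scene"); np.savez("sceneL.npz",**c);o=(388,245);
im=cv2.resize(c["color"][o[1]:o[1]+36,o[0]:o[0]+48],None,fx=16,fy=16,interpolation=cv2.INTER_CUBIC)
cv2.imwrite(f"pics/{sys.argv[1]}.png",im)
pr=lambda x,y,z:((proj(c,F2W(q,(x,y,z)))-o+.5)*16-.5)
f=lambda pts,col:cv2.polylines(im,[np.array([pr(*p) for p in pts]).round().astype(int)],True,col,1)
m=-.0274+.0019
f([(m-.002,.033,.060),(m+.002,.033,.060),(m+.002,.055,.060),(m-.002,.055,.060)],(0,0,255))
f([(m-.002,.058,.069),(m+.002,.058,.069),(m+.002,.070,.069),(m-.002,.070,.069)],(0,0,255))
cv2.imwrite(f"pics/{sys.argv[1]}o.png",im)
E
python3 look.py l6
```

```text
feeder xy -0.026296709182033206 0.0005971735061907537 z 0.07387533027465196 markx -0.02790492350474745 [ 8.25499627 -1.26419108 -1.22764947] 0.1568505866165051
[-0.   0.   0.6]
```

View pics/l6.png

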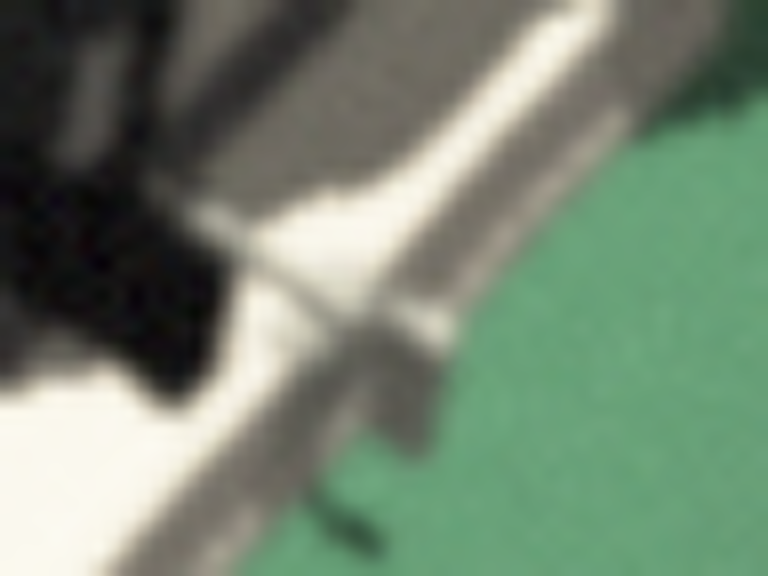

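View pics/l6o.png

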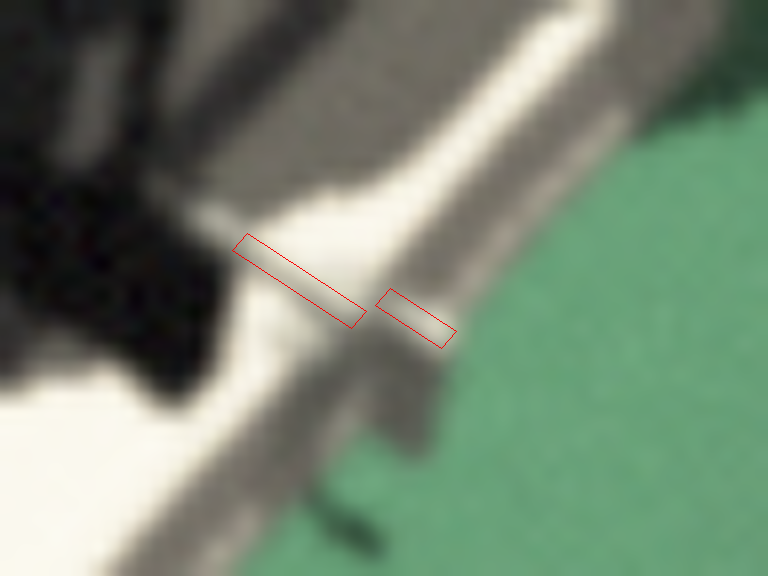

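Pointer and fin both match the outlines drawn at the same feeder x. As an independent check I'll use the depth map.

Run:
```python
from h import *
q=np.load("q.npy")
def fp(c):
    z=c["z_map"];v,u=np.mgrid[:480,:640];K=c["mtx"];R=c["view"][:3,:3];t=c["view"][:3,3]
    P=np.stack([(u-K[0,2])/K[0,0]*z,(v-K[1,2])/K[1,1]*z,z],-1).reshape(-1,3)[z.ravel()>0]
    W=(P-t)@R; d=W[:,:2]-q[:2];cs,sn=np.cos(q[2]),np.sin(q[2])
    return np.column_stack([cs*d[:,0]+sn*d[:,1],-sn*d[:,0]+cs*d[:,1],W[:,2]])*1e3
for n in("top0","scene0","sceneL"):
    F=fp(np.load(n+".npz"))
    fin=F[(abs(F[:,0]+28)<10)&(F[:,1]>57)&(F[:,1]<72)&(F[:,2]>63)]
    x0=95 if n!="sceneL" else -27
    pt=F[(abs(F[:,0]-x0)<8)&(F[:,1]>36)&(F[:,1]<55)&(F[:,2]>57.5)&(F[:,2]<66)]
    print(n,"fin",len(fin),fin.mean(0).round(1),np.sort(fin[:,0]).round(1));print("  pt",len(pt),pt.mean(0).round(1),np.sort(pt[:,0]).round(1))
```

```text
top0 fin 13 [-28.2  63.5  66.7] [-29.9 -29.9 -29.7 -29.3 -29.1 -28.9 -28.2 -28.1 -27.3 -27.2 -27.  -26.5
 -26. ]
  pt 21 [94.2 45.2 61.3] [92.2 92.6 92.8 93.1 93.1 93.2 93.2 93.6 93.7 93.9 94.  94.4 94.4 94.9
 95.1 95.1 95.5 95.6 95.7 96.1 96.4]
scene0 fin 12 [-24.9  64.6  67.8] [-29.8 -26.  -25.9 -25.5 -25.2 -24.6 -24.5 -24.  -23.7 -23.6 -23.4 -22.1]
  pt 17 [96.5 44.4 61.1] [ 93.3  93.9  94.6  94.8  94.9  95.5  96.1  96.3  96.6  97.2  97.3  97.4
  97.6  97.9  98.   98.4 101.4]
sceneL fin 16 [-27.9  62.8 155.6] [-37.8 -35.7 -35.4 -34.  -29.8 -28.  -27.2 -26.4 -25.8 -25.1 -24.8 -24.1
 -23.2 -23.  -22.8 -22.8]
  pt 20 [-23.7  47.3  60.8] [-27.9 -27.3 -27.1 -25.1 -25.  -25.  -24.9 -24.4 -24.  -23.8 -23.5 -23.3
 -23.1 -22.3 -22.  -22.  -21.9 -21.3 -21.  -19.9]
```

```bash
cat > dep.py <<'E'
from h import *
from station import capture
q=np.load("q.npy")
def fp(c):
    z=c["z_map"];v,u=np.mgrid[:480,:640];K=c["mtx"];R=c["view"][:3,:3];t=c["view"][:3,3]
    P=np.stack([(u-K[0,2])/K[0,0]*z,(v-K[1,2])/K[1,1]*z,z],-1).reshape(-1,3)[z.ravel()>0]
    W=(P-t)@R; d=W[:,:2]-q[:2];cs,sn=np.cos(q[2]),np.sin(q[2])
    return np.column_stack([cs*d[:,0]+sn*d[:,1],-sn*d[:,0]+cs*d[:,1],W[:,2]])*1e3
def rep(n,c,x0):
    F=fp(c)
    fin=F[(abs(F[:,0]+27)<7)&(F[:,1]>57)&(F[:,1]<72)&(F[:,2]>66.5)&(F[:,2]<73)]
    print(n,"fin",len(fin),np.median(fin,0).round(1),np.sort(fin[:,0]).round(1))
    for lo,hi in((36,43),(51,56)):
        pt=F[(abs(F[:,0]-x0)<8)&(F[:,1]>lo)&(F[:,1]<hi)&(F[:,2]>57)&(F[:,2]<65)]
        print("  pt",len(pt),np.median(pt,0).round(1),np.sort(pt[:,0]).round(1))
rep("s0",S,95);rep("t0",T,95);rep("L",np.load("sceneL.npz"),-27)
for k in range(3): rep("now",capture("scene"),-27)
E
python3 dep.py
```

```text
s0 fin 7 [-24.   65.1  69.4] [-25.5 -24.6 -24.5 -24.  -23.7 -23.4 -22.1]
  pt 8 [97.3 40.  61.9] [ 94.6  95.5  96.1  97.3  97.4  98.   98.4 101.4]
  pt 3 [97.7 53.9 61.8] [94.8 97.7 97.9]
t0 fin 8 [-28.7  64.7  67.3] [-29.9 -29.9 -29.3 -29.1 -28.2 -28.1 -27.3 -26.5]
  pt 8 [94.4 39.3 61.3] [92.2 92.6 92.8 94.4 94.4 95.1 95.7 96.4]
  pt 4 [93.6 53.1 61.8] [93.1 93.2 94.  96.1]
L fin 7 [-23.2  62.8  67.9] [-27.2 -26.4 -24.8 -23.2 -23.  -22.8 -22.8]
  pt 5 [-23.8  39.3  59.9] [-27.1 -24.  -23.8 -23.5 -22. ]
  pt 6 [-23.5  53.   60.1] [-27.9 -25.1 -25.  -22.  -21.3 -19.9]
now fin 4 [-24.2  61.5  68.5] [-27.1 -25.7 -22.7 -22.6]
  pt 6 [-25.7  40.   62.3] [-27.5 -25.9 -25.8 -25.6 -22.7 -19.2]
  pt 4 [-24.2  52.9  58.4] [-30.5 -25.  -23.4 -23.1]
now fin 7 [-25.9  64.4  68.6] [-27.3 -27.2 -26.8 -25.9 -24.1 -23.5 -22.1]
  pt 5 [-23.7  39.8  60.1] [-26.6 -26.4 -23.7 -23.4 -23.2]
  pt 5 [-24.8  52.7  61. ] [-30.5 -26.5 -24.8 -24.5 -23.4]
now fin 7 [-24.6  63.4  69. ] [-27.8 -25.6 -24.9 -24.6 -24.1 -23.3 -20.3]
  pt 5 [-26.2  39.9  60.3] [-27.5 -26.4 -26.2 -25.6 -21.9]
  pt 4 [-23.8  53.3  60.2] [-25.7 -24.8 -22.8 -22.8]
```

The depth noise averages out to pointer ≈ fin within about 0.5 mm. The travel so far is 121.8 mm, against estimates of 121.5–122.8 mm. I'll add 0.4 mm, let it settle, and do the final check.

send_rows(
  targets=[
    [0,0,0.4,0,0,0],
    [0,0,0.4,0,0,0],
    [0,0,0.4,0,0,0],
    [0,0,0.4,0,0,0],
  ],
)

```text
time_s: 15.28
eef_pos: [0.5337, 0.1414, 0.0739]
orientation: [-2.003, 0.416, 1.982]
force: [8.2, -1.7, -1.3]
opening: 0.155
```

```bash
cd .;python3 pull.py -.0269; python3 dep.py | tail -9; python3 look.py l7; python3 -c "
from station import capture;import cv2,numpy as np
c=capture('scene')['color'];cv2.imwrite('pics/final.png',c)"
```

```text
feeder xy -0.02626044175415819 0.0005964335089434607 z 0.07390098080492048 markx -0.02790492350474745 [ 8.16732773 -1.71465537 -1.26473398] 0.15487898600442773
[-0.01  0.    0.64]
now fin 5 [-25.3  65.7  68.3] [-26.4 -25.5 -25.3 -23.9 -22.5]
  pt 4 [-24.9  39.3  60.6] [-26.2 -25.3 -24.5 -20.6]
  pt 4 [-24.6  53.5  60.2] [-34.5 -25.8 -23.4 -23.3]
now fin 6 [-25.   62.1  68.5] [-27.6 -26.5 -25.5 -24.5 -22.  -21.6]
  pt 6 [-23.6  39.2  62.4] [-25.5 -24.8 -24.  -23.2 -22.5 -22. ]
  pt 5 [-25.9  52.9  60.1] [-28.5 -26.7 -25.9 -25.7 -22.7]
now fin 8 [-24.5  63.8  69.4] [-26.8 -25.6 -25.1 -24.5 -24.5 -22.4 -21.8 -21.8]
  pt 4 [-23.8  41.3  61.3] [-28.  -24.1 -23.5 -23.1]
  pt 4 [-26.2  53.2  59.7] [-33.6 -27.7 -24.6 -22.6]
```

View pics/final.png

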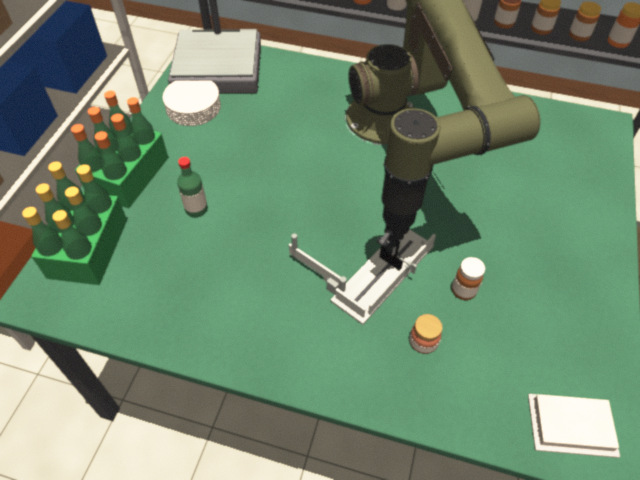

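View pics/l7.png

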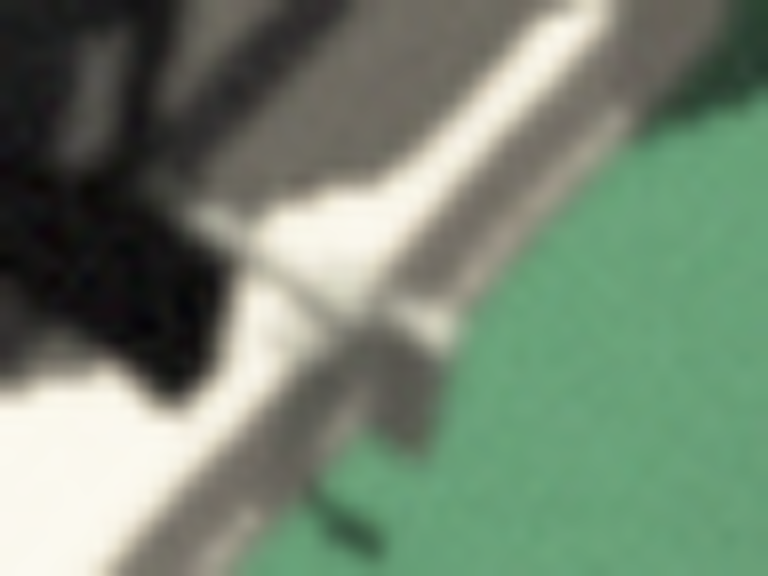

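The tool gave the 0.4 mm back, a steady lag under the spring. I'll send 1.0 to gain about 0.5 mm. The gate (294,240)–(345,285), jars and bottle look undisturbed.

send_rows(
  targets=[
    [0,0,1,0,0,0],
    [0,0,1,0,0,0],
    [0,0,1,0,0,0],
    [0,0,1,0,0,0],
    [0,0,1,0,0,0],
  ],
)

```text
time_s: 16.15
eef_pos: [0.5332, 0.1416, 0.0739]
orientation: [-2.004, 0.416, 1.981]
force: [8.1, -2.0, -1.7]
opening: 0.153
```

```bash
cd .;python3 pull.py -.0269; python3 dep.py | tail -9
python3 - <<'E'
from h import *
from station import capture
c=capture("scene");a=S["color"];b=c["color"]
q=np.load("q.npy")
print("post pred",proj(c,F2W(q,(.11-.15*np.cos(1.6),-.045-.15*np.sin(1.6),.108))))
for n,(x,y,w,h) in dict(bottle=(175,150,35,70),white=(452,255,36,46),orange=(408,312,38,42)).items():
    t=a[y:y+h,x:x+w];m=cv2.matchTemplate(b[y-6:y+h+6,x-6:x+w+6],t,cv2.TM_CCOEFF_NORMED);print(n,cv2.minMaxLoc(m)[1::2])
E
python3 pull.py -.0269
```

```text
feeder xy -0.026888209066426205 0.0006047832646083502 z 0.07389986793317932 markx -0.02790492350474745 [ 8.14417497 -1.95442078 -1.65303502] 0.15314262196105735
[-0.    0.    0.01]
now fin 8 [-25.4  63.8  68.5] [-28.6 -26.2 -26.  -25.6 -25.2 -23.5 -22.8 -22.4]
  pt 5 [-25.6  38.9  62.1] [-27.2 -26.2 -25.6 -24.8 -24.8]
  pt 3 [-24.1  52.9  61.6] [-26.5 -24.1 -22.4]
now fin 6 [-25.2  62.7  67.7] [-27.2 -26.9 -25.3 -25.1 -24.5 -23.3]
  pt 6 [-25.8  41.   61.1] [-27.2 -27.1 -26.  -25.6 -25.5 -23.3]
  pt 2 [-24.9  53.8  61.6] [-25.1 -24.7]
now fin 8 [-24.8  65.1  68.8] [-28.5 -26.7 -26.1 -25.  -24.7 -23.7 -23.6 -22.7]
  pt 4 [-23.4  41.5  62.8] [-25.5 -23.5 -23.4 -23.1]
  pt 5 [-26.   52.   58.6] [-32.4 -27.9 -26.  -25.7 -22.4]
post pred [293.74093718 234.60812759]
bottle (0.5338864922523499, (6, 6))
white (0.999390184879303, (6, 6))
orange (0.9986964464187622, (6, 6))
feeder xy -0.026893530802312438 0.0005820351686542588 z 0.0738553460358472 markx -0.02790492350474745 [ 8.97633158 -1.06021651 -1.45441675] 0.1552719441384691
[-0.    0.    0.01]
```

```bash
python3 -c "
from station import hand_in;print(hand_in())"
```

```text
the job is handed in; nothing more can be done
None
```

The gate is swung out and seated, the pusher is held level with the index fin, and I handed the job in at about 16–17 s on the robot's clock, well under 48 s.

- **Gate:** I gripped the post and swung it round the hinge to 1.60 rad before letting go. Afterwards the post top was within a pixel of where 1.60 rad puts it, and it was still there in the last full scene picture.
- **Pusher:** I pulled it back 122.4 mm and the gripper is still holding it. It was steady over the last readings, with about 8–9 N of spring force on the tool.
- **Pointer against fin:** The image and depth estimates of the needed travel ran from 121.5 to 122.8 mm. The last depth readings put the pointer and fin level within the noise, so any leftover error should be under about 1 mm. The top camera's view of the fin was blocked by the wrist at the end, so the final check is from the scene camera only.
- **Bystanders:** Both jars matched their starting pictures with no shift. The bottle's best match was also at no shift, but weak (0.53), probably because the arm's shadow over it had changed.
- **Small miss:** One 0.4 mm correction had no effect because the arm lags slightly under the spring. I made it up with a 1 mm command, which moved the tool about 0.6 mm.

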